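# Stir small brass beads through the separator screen

### The job

Take the stirring rod by its red handle out of the stand and stir the beads about in the round pan with its steel end, until all four small brass beads have dropped through the openings into the catch box below; the big green ceramic beads stay in the pan. Then hang the rod back in the stand's fork by its collar and let go. Keep the gripper fingers off the beads and do not push or knock over the little brown bottle.

Things in the scene. Friction and masses are not known exactly. Their poses are not given: they have to be found in the camera images.
- separator: Separator, fixed: blue square catch box 186 x 186 mm with a metal grating deck on top and a round blue rim on the deck. Origin: centre of the underside, on the bench; z up, x, y along the sides; the side towards -x is lower, to look in. Deck 6 mm thick, top 55 mm above the bench, closed but for the openings. Walls 5 mm. The box under the deck takes the beads that drop through.
- deck_center (a point): Centre of the round pan, on the deck's top (55 mm above the bench); axes as the separator's. The pan's rim is 150 mm across inside, 5 mm thick, 35 mm high (top 90 mm above the bench). The deck is a grating: square 21 mm openings in a 32 mm square grid along x and y, one centred here, five a row (the four corner ones closed), with flat bars 11 mm wide between.
- stand: Rod stand, fixed: a post on a dark base plate carries a yellow level two-pronged fork, which reaches from the post towards the stand's -x; prong tops 155 mm above the bench. Origin: on the bench plumb below the slot; z up. The slot opens towards -x, is 20 mm wide, from its open end at x = -26 mm to its closed end at x = +14 mm; prongs 14 mm wide; post at x = 110 mm. Nothing rises above the prongs.
- fork (a point): Point in the slot of the stand's fork where the rod's axis should be, at the height of the prong tops (155 mm). Axes as the stand's; the slot runs along x.
- rod_handle (a point): Centre of the stirring rod's red square handle, 22 x 22 x 60 mm; z along the rod, up at the start; x, y square to the flats. Below it a black collar, 40 mm across, 6 mm thick; its underside, 36 mm below this point, rests on the prongs. Then a 10 mm steel rod, 80 mm to its round tip. A black button, 4 mm high, on top. Hangs loose in the fork; 0.08 to 0.14 kg.
- rod_tip (a point): Lower end of the stirring rod, on its axis, 116 mm below the handle's centre.
- rod: The stirring rod as a whole; origin at its lower tip, z along the rod towards the handle.
- flux_bottle: Small brown bottle with a black dropper cap, 33 mm across, 102 mm high, standing loose on the bench beside the work. Origin: centre of its underside. A bystander.
- brass_0: Small brass-coloured barrel-shaped bead, 14 mm across and 11 mm high; origin at its centre (goes through the deck's openings). At the start it stands on a crossing of the deck's bars; it slides or topples when pushed. Centre about 60 mm above the bench on the deck, under 46 mm when it has dropped into the catch box.
- brass_1: Small brass-coloured barrel-shaped bead, 14 mm across and 11 mm high; origin at its centre (goes through the deck's openings). At the start it stands on a crossing of the deck's bars; it slides or topples when pushed. Centre about 60 mm above the bench on the deck, under 46 mm when it has dropped into the catch box.
- brass_2: Small brass-coloured barrel-shaped bead, 14 mm across and 11 mm high; origin at its centre (goes through the deck's openings). At the start it stands on a crossing of the deck's bars; it slides or topples when pushed. Centre about 60 mm above the bench on the deck, under 46 mm when it has dropped into the catch box.
- brass_3: Small brass-coloured barrel-shaped bead, 14 mm across and 11 mm high; origin at its centre (goes through the deck's openings). At the start it stands on a crossing of the deck's bars; it slides or topples when pushed. Centre about 60 mm above the bench on the deck, under 46 mm when it has dropped into the catch box.
- ceramic_0: Big green ceramic barrel-shaped bead, 28 mm across and 24 mm high; origin at its centre (too big for the openings). It lies on the deck's bars among the brass beads and slides when pushed.
- ceramic_1: Big green ceramic barrel-shaped bead, 28 mm across and 24 mm high; origin at its centre (too big for the openings). It lies on the deck's bars among the brass beads and slides when pushed.
- ceramic_2: Big green ceramic barrel-shaped bead, 28 mm across and 24 mm high; origin at its centre (too big for the openings). It lies on the deck's bars among the brass beads and slides when pushed.
- ceramic_3: Big green ceramic barrel-shaped bead, 28 mm across and 24 mm high; origin at its centre (too big for the openings). It lies on the deck's bars among the brass beads and slides when pushed.
Mind the look-alikes: they are no part of the job. What is shaped like the ceramic_0 but purple is not meant. Leave any turquoise look-alike of the rod alone.

How it is judged:
On the way, in this order (a step that is already met when the one before it is completed fails the run):
1. the rod's steel end is inside the pan, below the rim (horizontal distance between rod_tip and deck_center below 0.075 m and height (world z) of rod_tip between 0.05 and 0.085 m), for 0.2 s.
2. all four brass beads have dropped into the catch box (z of each of brass_0, brass_1, brass_2, brass_3 in the frame of separator below 0.046 m and x of brass_0 in the frame of separator between -0.092 and 0.092 m and y of brass_0 in the frame of separator between -0.092 and 0.092 m and x of brass_1 in the frame of separator between -0.092 and 0.092 m and y of brass_1 in the frame of separator between -0.092 and 0.092 m and x of brass_2 in the frame of separator between -0.092 and 0.092 m and y of brass_2 in the frame of separator between -0.092 and 0.092 m and x of brass_3 in the frame of separator between -0.092 and 0.092 m and y of brass_3 in the frame of separator between -0.092 and 0.092 m), for 0.2 s.
At the end, for the whole second after the job is handed in: All four brass beads lie in the catch box under the deck (centres below 46 mm); all four ceramic beads are on the deck inside the rim; the rod hangs still in the fork, upright within 0.15 rad, collar on both prongs (handle centre 185-197 mm high, in the slot) (all of step 2 and z of each of ceramic_0, ceramic_1, ceramic_2, ceramic_3 in the frame of separator above 0.055 m and horizontal distance between each of ceramic_0, ceramic_1, ceramic_2, ceramic_3 and deck_center below 0.078 m and x of rod_handle in the frame of stand between -0.028 and 0.018 m and y of rod_handle in the frame of stand between -0.015 and 0.015 m and z of rod_handle in the frame of stand between 0.185 and 0.197 m and angle between rod's own z axis and vertical below 0.15 rad and linear speed of rod below 0.03 m/s); the robot touches nothing.
It fails at once if the fingers touch a bead (contact force between the fingers and brass_0 above 0.5 N or contact force between the fingers and brass_1 above 0.5 N or contact force between the fingers and brass_2 above 0.5 N or contact force between the fingers and brass_3 above 0.5 N or contact force between the fingers and ceramic_0 above 0.5 N or contact force between the fingers and ceramic_1 above 0.5 N or contact force between the fingers and ceramic_2 above 0.5 N or contact force between the fingers and ceramic_3 above 0.5 N).
It fails at once if the brown bottle is knocked over or pushed more than 40 mm (angle between flux_bottle's own z axis and vertical above 0.5 rad or distance of flux_bottle from where it was at the start of the episode above 0.04 m).
It also fails if it takes over 72 s, if anything falls off the work surface, if the arm or the gripper's body presses on something with over 40 N, if the wrist force passes 120 N, or if a joint passes its speed limit or range.

### The arm

A 6-joint arm with a two-finger parallel gripper is mounted at the origin on the work surface; the furniture and walls round the work are solid. World frame = base frame: x ahead of the robot, y to its left, z up, the work surface at z = 0. Lengths are in m, angles in rad, forces in N, time in s.
With the tool pointing down it reaches from about 0.375 to 0.975 m from the base axis. Payload 3.8 kg.
Tool frame: the origin (TCP) lies on the centre line of the jaws, within the pads' length; the fingertips stand 17 mm ahead of it and the grasp point (between the pads) lies 2 mm behind it (bot.tip_extent is the distance from the TCP to the fingertips, in m); z points along the fingers, y is the line along which they close (so a half turn about z gives the same grasp; the last joint's range is limited). The gripper opens to 85 mm and grips with 20 to 120 N. Pads are 22 mm wide; open, the fingers measure 114 mm over their backs; the gripper's body (76 mm by 85 mm) begins 54 mm behind the grasp point. The pads swing forward as they close: fully open they stand 13 mm farther back than shut.
Start: joints at [0.701, 0.264, 1.604, -0, 1.274, -0.037], TCP at [0.499, 0.454, 0.248] pointing down, gripper open.
Joint ranges: [-2.63, 2.63], [-0.94, 2.18], [0.31, 2.57], [-1.31, 4.45], [0, 2.66], [-2.55, 2.55]. Speed limits (rad/s): [2.57, 2.57, 3.14, 3.14, 3.14, 3.14].

### API

Orientations are given as a rotation vector (axis times angle).
In Python, from workcell import readout, read_camera, finish_job, bot gives the robot as it stands.
- The arm moves only by the tool jog_arm, never from a script. Its argument "deltas" is one flat list of numbers, 7 for each row, row after row: the shift along the tool's x, y, z in m, then the turn, a rotation vector about the tool's x, y, z in degrees, then the gripper command: -1 is shut, 1 is fully open, values between are in proportion. A call has 1 to 8 rows; each row is the pose to reach, as a shift and turn from the pose commanded when the call began, along the tool's axes at that moment; what a row does not reach only later rows make up. A row lasts 1/10 s, in which the tool goes at most 50 mm and 8.59 degrees, less where a joint would pass 70% of its speed; a pose out of reach is approached as far as the arm can. A call with a gripper value outside its range is refused whole. The fingers move at their own pace and stop on an object; "squeeze" is the grip in N (left out, the last holds). Time passes only in rows, so rows that repeat a pose let the fingers close. It gives the time, the measured TCP pose, the force, the opening and the grip force at its end, in the units of the state.
- readout.read_state(): the state, without advancing time (a new reading comes with each control period).
- read_camera(name): name is "scene" or "top" or "wrist"; returns a dict with "color" (480x640x3 uint8, blue, green, red), "fx", "fy", "cx", "cy" (pixels), "dist" ([k1, k2, p1, p2, k3] as OpenCV has them; the pictures are not rectified), "origin" and "attitude" of the camera in the world. Camera axes: x right, y down, z forward; pixel columns grow to the right and rows downward; lengths in m; the calibration is good to about 2 mm. A picture is of the moment at which its call begins. There is no depth.
- finish_job(): hands the job in; it is judged then, once.
The state is a dict: "time": time; "q": joint angles; "joint_vel": joint speeds; "joint_torque": joint torques, N m; "tool_pos": TCP position; "tcp_rot": TCP orientation; "wrist_force": force on the tool from outside, world axes, zero at the start; "torque": the same for the moment, N m; "width": opening from 0.0 (shut) to 1.0 (fully open); "grip_force": force on a finger pad.
Only numpy, scipy, OpenCV 4.12 (cv2) and the standard library are available. Lean on these libraries where they do the work, as an engineer would, in place of code of your own. Each camera call takes 0.05 s, during which the arm holds its last target. There are 200 camera calls.

## Working session

There is one attempt and no reset: what is moved stays moved. The work goes in short steps, Python scripts to look and compute and a tool call to move; the robot and the scene stay as the last step left them, time stands still between calls to the robot, and variables do not carry over. Pictures are saved under pics/ and viewed, at most 10 in all, crops included, and the job is handed in when it is done.

Besides the shell and the picture viewer there is one more tool, called after "Request:" in YAML: its name, and indented under it one key for each argument. jog_arm: Moves the arm, as the interface text tells. Its arguments: {"type":"object","properties":{"deltas":{"type":"array"},"squeeze":{"type":"number"}},"required":["deltas"]}

```bash
mkdir -p pics
cat > h.py <<'E'
import numpy as np, cv2
from scipy.spatial.transform import Rotation as R
from workcell import readout, read_camera, finish_job, bot
def snap(n,f):
    c=read_camera(n); cv2.imwrite('pics/'+f,c['color']); return c
def att(c):
    a=np.array(c['attitude'],float)
    return a if a.shape==(3,3) else (R.from_rotvec(a).as_matrix() if a.size==3 else R.from_quat(a).as_matrix())
def K(c): return np.array([[c['fx'],0,c['cx']],[0,c['fy'],c['cy']],[0,0,1.]])
def px2w(c,uv,z):
    p=cv2.undistortPoints(np.array(uv,float).reshape(-1,1,2),K(c),np.array(c['dist'],float)).reshape(-1,2)
    d=np.c_[p,np.ones(len(p))]@att(c).T; o=np.array(c['origin'])
    return o+d*((np.array(z)-o[2])/d[:,2])[:,None]
def w2px(c,P):
    A=att(c).T; t=-A@np.array(c['origin'])
    return cv2.projectPoints(np.array(P,float).reshape(-1,3),cv2.Rodrigues(A)[0],t,K(c),np.array(c['dist'],float))[0].reshape(-1,2)
E
python3 - <<'E'
from h import *
import pickle
for n in('scene','top'):
    c=snap(n,n+'0.png'); pickle.dump(c,open(n+'0.pkl','wb')); print(n,c['origin'],c['attitude'],c['fx'],c['dist'])
print(readout.read_state())
E
```

```text
scene [ 0.16766946 -0.42223136  0.71409639] [-2.0997062   0.76732755 -0.3752825 ] 494.9513522737316 [0.00763581 0.         0.         0.         0.        ]
top [0.53806716 0.14235973 1.01449301] [-2.17027409  2.13260832 -0.09676677] 495.2672091812915 [-0.13691612  0.          0.          0.          0.        ]
{'time': 0.1, 'q': array([ 7.01113582e-01,  2.64697890e-01,  1.60525784e+00,  1.51908420e-05,
        1.27370564e+00, -3.69041190e-02]), 'joint_vel': array([ 0.00157023, -0.0006146 , -0.00381847,  0.00088162,  0.00033523,
       -0.00047898]), 'joint_torque': array([ 1.34228987e-03, -5.16705823e+01, -3.68590450e+01, -1.57906362e-05,
        6.27400732e-03,  8.27354995e-06]), 'tool_pos': array([0.49888075, 0.45374463, 0.24706195]), 'tcp_rot': array([-1.27028563, -2.8723156 ,  0.00291052]), 'wrist_force': array([-0.22576611,  0.22461899,  0.18635117]), 'torque': array([ 0.01792396, -0.00069396,  0.02876848]), 'grip_force': 0.0, 'width': 1.0029041564669712}
```

View pics/top0.png

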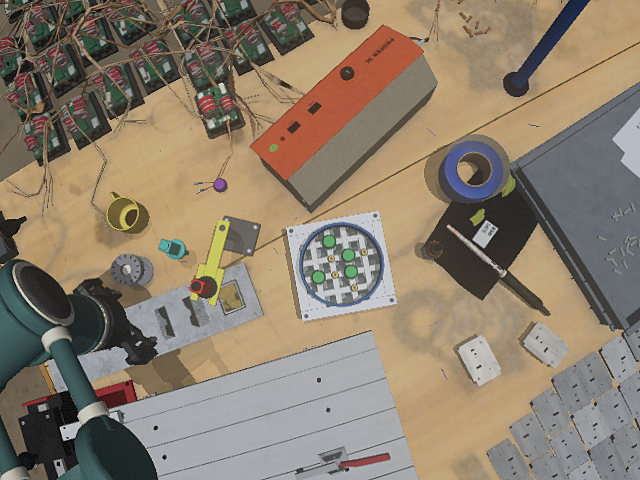

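View pics/scene0.png

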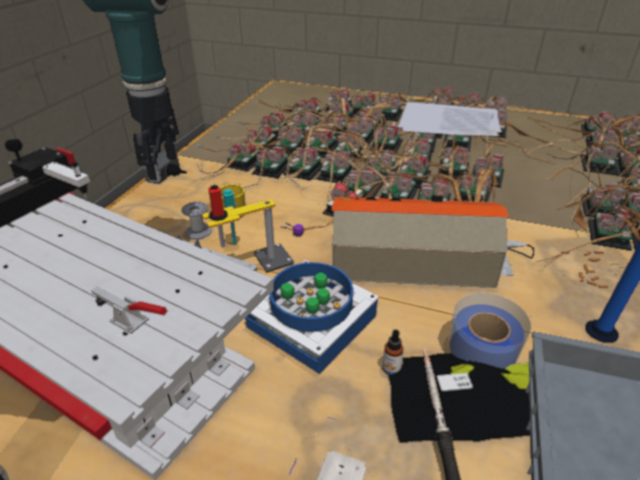

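Top view: the red rod is at about (203,286) in the yellow fork. Its look-alike, the turquoise rod, is at (172,247). The pan is at (341,264) with four green beads, the purple decoy bead is at (220,185), and the bottle is at (432,250). I choose the red one at (203,286) and check it in a close crop.

Run:
```python
from h import *
a=cv2.imread('pics/top0.png')
l=cv2.resize(a[210:310,150:270],None,fx=3.3,fy=3.3,interpolation=cv2.INTER_CUBIC)
r=cv2.resize(a[205:325,280:400],None,fx=5,fy=5,interpolation=cv2.INTER_CUBIC)[:, :]
o=np.zeros((600,800,3),np.uint8); r=cv2.resize(r,(480,480)); l=cv2.resize(l,(320,267))
o[:480,320:]=r; o[:267,:320]=l
s=cv2.imread('pics/scene0.png')[175:280,180:300]; o[270:270+280,:320]=cv2.resize(s,(320,280))
cv2.imwrite('pics/crop0.png',o)
```

```text
(no output)
```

View pics/crop0.png

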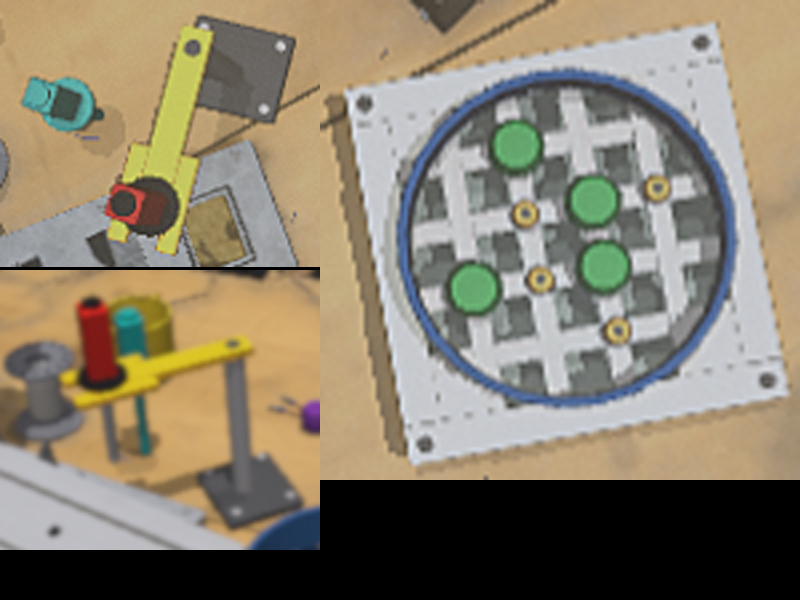

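The crop confirms the red rod: it hangs in the yellow fork with its black button at (123,204), and the turquoise rod sits apart at (60,100). In the pan there are four brass beads at (525,213), (657,188), (540,280) and (617,331), and the green beads are at (516,146), (594,200), (604,267) and (473,289).

Run:
```python
from h import *
import pickle
c=pickle.load(open('top0.pkl','rb'))
r=lambda L:[(280+(u-320)/4,205+v/4) for u,v in L]
l=lambda L:[(150+u*.375,210+v*.3745) for u,v in L]
np.set_printoptions(precision=4,suppress=True)
S=px2w(c,r([(364,104),(701,42),(767,380),(425,444)]),[.055]*4); C=S.mean(0); print('corners',S[:,:2],C)
rim=px2w(c,r([(400,235),(736,235),(568,70),(568,405)]),[.09]*4);print('rim',rim[:,:2],rim.mean(0))
e=[S[1]-S[0],S[2]-S[1],S[2]-S[3],S[3]-S[0]]; an=[np.degrees(np.arctan2(v[1],v[0])) for v in e]; print(an)
th=np.radians(np.mean([a%90 for a in an])); print('th',np.degrees(th))
U=np.array([[np.cos(th),np.sin(th)],[-np.sin(th),np.cos(th)]])
B=px2w(c,r([(525,213),(657,188),(540,280),(617,331)]),[.066]*4)[:,:2];G=px2w(c,r([(516,146),(594,200),(604,267),(473,289)]),[.079]*4)[:,:2]
print('brass',B,(B-C[:2])@U.T*1000); print('green',G,(G-C[:2])@U.T*1000)
print('post',px2w(c,l([(192,47)]),[.155]),'prong ends',px2w(c,l([(117,238),(169,250)]),[.155]*2),'button',px2w(c,l([(123,204)]),[.225]))
print('bottle',px2w(c,[(432,248)],[.1]))
```

```text
corners [[0.6684 0.2206]
 [0.7017 0.056 ]
 [0.5374 0.023 ]
 [0.5039 0.1872]] [0.6029 0.1217 0.055 ]
rim [[0.6021 0.1993]
 [0.6047 0.0422]
 [0.6814 0.1218]
 [0.5244 0.1196]] [0.6031 0.1207 0.09  ]
[np.float64(-78.56408893326474), np.float64(-168.6544377843484), np.float64(-78.47136081988037), np.float64(-168.52462681321907)]
th 11.446371412321854
brass [[0.6154 0.141 ]
 [0.6284 0.0777]
 [0.5833 0.1333]
 [0.5596 0.0962]] [[ 16.0681  16.4146]
 [ 16.3482 -48.1541]
 [-16.8532  15.2285]
 [-47.4693 -16.4396]]
green [[0.6462 0.1458]
 [0.621  0.1084]
 [0.5894 0.1033]
 [0.5779 0.1649]] [[ 47.211   15.0122]
 [ 15.1515 -16.6174]
 [-16.8996 -15.3516]
 [-15.8809  47.3347]]
post [[0.6591 0.3352 0.155 ]] prong ends [[0.5319 0.3804 0.155 ]
 [0.525  0.3453 0.155 ]] button [[0.5529 0.3582 0.225 ]]
bottle [[ 0.6347 -0.0462  0.1   ]]
```

Request:
jog_arm:
  deltas: [0,0,-0.033,0,0,-6,1,-0.02,-0.005,-0.033,0,0,-12,1,-0.045,-0.01,-0.033,0,0,-18,1,-0.07,-0.016,-0.033,0,0,-24,1,-0.09,-0.021,-0.033,0,0,-30,1,-0.107,-0.025,-0.033,0,0,-35.8,1,-0.107,-0.025,-0.033,0,0,-35.8,1,-0.107,-0.025,-0.033,0,0,-35.8,1]

```text
time: 0.9
tool_pos: [0.5527, 0.3581, 0.2808]
tcp_rot: [-0.331, -3.123, 0.0]
wrist_force: [0.0, 1.0, 0.5]
width: 0.999
grip_force: 0.0
```

Run:
```python
from h import *
import pickle
c=snap('wrist','w1.png'); pickle.dump(c,open('w1.pkl','wb'))
print(c['origin'],w2px(c,[(0.5525,.358,.225),(0.5525,.358,.161)]))
s=readout.read_state();print(s['tool_pos'],s['tcp_rot'],s['time'])
```

```text
[0.4841038  0.3735586  0.40609505] [[315.90763106 270.02090172]
 [316.26700751 238.6623285 ]]
[0.55245039 0.35854961 0.28086871] [-3.29048911e-01 -3.12340997e+00 -1.43208536e-04] 0.95
```

View pics/w1.png

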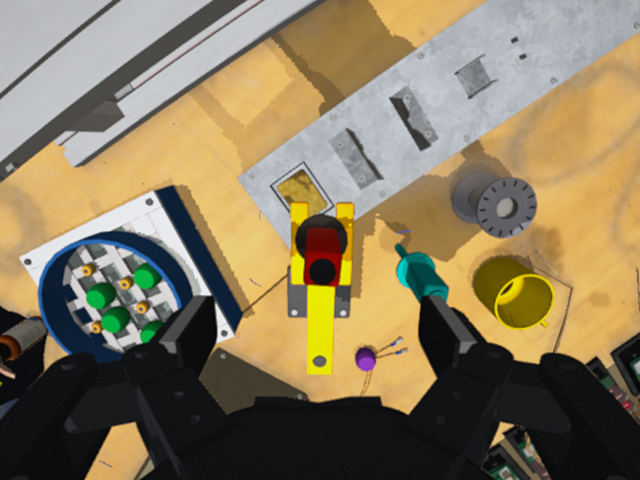

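The wrist view shows the red handle square with the fork, its button at (321,270) against a predicted 316. The slot centre is at about u=322, so I shift about 2 mm towards +y. The turquoise rod at (425,275) is close to the right finger, so I'll check its position.

Run:
```python
from h import *
import pickle
W=pickle.load(open('w1.pkl','rb'));T=pickle.load(open('top0.pkl','rb'));S=pickle.load(open('scene0.pkl','rb'))
def tri(obs):
    A=np.zeros((3,3));b=np.zeros(3)
    for c,uv in obs:
        p=px2w(c,[uv],[0.])[0];o=np.array(c['origin']);d=(p-o)/np.linalg.norm(p-o);M=np.eye(3)-np.outer(d,d);A+=M;b+=M@o
    return np.linalg.solve(A,b)
print('turq top',tri([(T,(164,245)),(S,(227.6,192))]))
print('red button',tri([(T,(196,286.4)),(W,(321,270))]))
for z in(.155,.225,.161):print(z,px2w(W,[(322,238),(321,270),(320,361)],[z]*3))
```

```text
turq top [0.62749723 0.44267873 0.14494771]
red button [0.55361548 0.35993627 0.22180586]
0.155 [[0.55457681 0.36197422 0.155     ]
 [0.57975393 0.35586577 0.155     ]
 [0.66077227 0.33784953 0.155     ]]
0.225 [[0.53493042 0.3652037  0.225     ]
 [0.5530887  0.36079816 0.225     ]
 [0.61152083 0.34780447 0.225     ]]
0.161 [[0.55289283 0.36225103 0.161     ]
 [0.57746834 0.35628855 0.161     ]
 [0.65655072 0.33870281 0.161     ]]
```

Request:
jog_arm:
  deltas: [0,0.002,0.03,0,0,0,1,0,0.002,0.06,0,0,0,1,0,0.002,0.085,0,0,0,1,0,0.002,0.085,0,0,0,1,0,0.002,0.085,0,0,0,-1,0,0.002,0.085,0,0,0,-1,0,0.002,0.085,0,0,0,-1,0,0.002,0.085,0,0,0,-1]
  squeeze: 60

```text
time: 1.75
tool_pos: [0.5541, 0.3607, 0.1982]
tcp_rot: [0.326, 3.122, 0.003]
wrist_force: [-0.1, -0.6, 0.3]
width: 0.333
grip_force: 0.0
```

Request:
jog_arm:
  deltas: [0,0,0,0,0,0,-1,0,0,0,0,0,0,-1,0,0,0,0,0,0,-1,0,0,0,0,0,0,-1]

```text
time: 2.15
tool_pos: [0.554, 0.3606, 0.198]
tcp_rot: [0.326, 3.123, 0.003]
wrist_force: [-0.8, -0.3, 5.5]
width: 0.251
grip_force: 59.2
```

Request:
jog_arm:
  deltas: [0,0,-0.02,0,0,0,-1,0,0,-0.045,0,0,0,-1,0,0,-0.07,0,0,0,-1,0,0,-0.095,0,0,0,-1,0,0,-0.1,0,0,0,-1,0,0,-0.1,0,0,0,-1]

```text
time: 2.75
tool_pos: [0.5537, 0.3603, 0.297]
tcp_rot: [0.326, 3.123, 0.002]
wrist_force: [-0.1, -0.3, -1.5]
width: 0.253
grip_force: 58.7
```

Request:
jog_arm:
  deltas: [-0.013,-0.032,0,0,0,-4,-1,-0.026,-0.064,0,0,0,-8,-1,-0.04,-0.096,0,0,0,-12,-1,-0.055,-0.13,0,0,0,-16,-1,-0.07,-0.165,0,0,0,-20,-1,-0.085,-0.2,0,0,0,-23.4,-1,-0.0975,-0.2225,0,0,0,-23.4,-1,-0.0975,-0.2225,0,0,0,-23.4,-1]

```text
time: 3.55
tool_pos: [0.6024, 0.1187, 0.2934]
tcp_rot: [0.308, -3.123, 0.003]
wrist_force: [-0.3, -0.0, -1.7]
width: 0.253
grip_force: 59.1
```

Request:
jog_arm:
  deltas: [0,0,0.02,0,0,0,-1,0,0,0.04,0,0,0,-1,0,0,0.05,0,0,0,-1,0,0,0.05,0,0,0,-1]

```text
time: 3.95
tool_pos: [0.6006, 0.1225, 0.2426]
tcp_rot: [0.314, -3.119, 0.0]
wrist_force: [0.1, 0.0, -0.1]
width: 0.249
grip_force: 59.1
```

Run:
```python
from h import *
import pickle
c=snap('wrist','w2.png'); pickle.dump(c,open('w2.pkl','wb'))
s=readout.read_state();print(s['tool_pos'],s['tcp_rot'],s['time'])
C=np.array([.603,.1225]);th=np.radians(11.45);U=np.array([[np.cos(th),np.sin(th)],[-np.sin(th),np.cos(th)]])
P=lambda L,z:[(*(C+np.array(p)/1000@U),z) for p in L]
a=c['color'].copy()
for L,z,col in(([(16,16),(16,-48),(-16,16),(-48,-16)],.066,(0,0,255)),([(48,16),(16,-16),(-16,-16),(-16,48)],.079,(255,0,255)),([(0,0),(32,0),(0,32),(-32,0),(0,-32)],.055,(255,255,0))):
    for p in w2px(c,P(L,z)): cv2.drawMarker(a,tuple(int(v) for v in p),col,0,8,1)
cv2.imwrite('pics/w2m.png',a)
```

```text
[0.60156354 0.12266724 0.24433694] [ 3.14765467e-01 -3.12208566e+00  5.67504541e-05] 4.0
```

View pics/w2m.png

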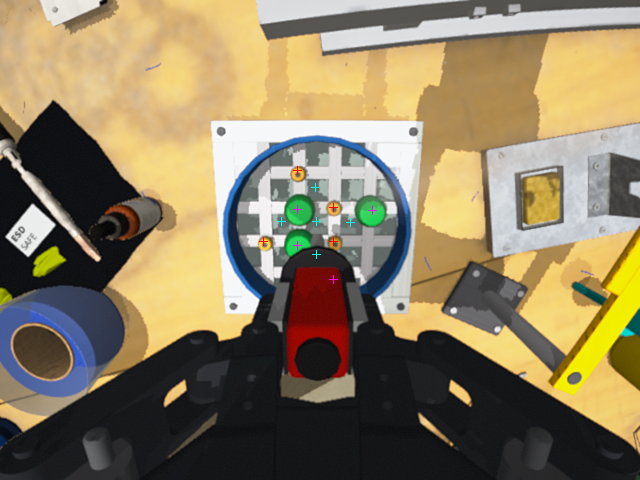

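The overlay matches the beads and openings to within a pixel or so, so the deck pose is confirmed. The rod hangs over the centre opening, with its button at (319,357). Lowering.

Request:
jog_arm:
  deltas: [0,0,0.02,0,0,0,-1,0,0,0.04,0,0,0,-1,0,0,0.055,0,0,0,-1,0,0,0.06,0,0,0,-1,0,0,0.06,0,0,0,-1,0,0,0.06,0,0,0,-1,0,0,0.06,0,0,0,-1]

```text
time: 4.7
tool_pos: [0.6036, 0.1225, 0.1877]
tcp_rot: [-0.314, 3.124, 0.0]
wrist_force: [0.3, -1.0, -0.9]
width: 0.251
grip_force: 59.1
```

```bash
cat >> h.py <<'E'
C=np.array([.603,.1225]);th=np.radians(11.45);U=np.array([[np.cos(th),np.sin(th)],[-np.sin(th),np.cos(th)]])
def deck():
    s=readout.read_state(); print('deck mm',np.round((s['tool_pos'][:2]-C)@U.T*1000,1),'z',round(s['tool_pos'][2],4),'tool',np.round(R.from_rotvec(s['tcp_rot']).as_matrix(),3).tolist(),s['wrist_force'],round(s['time'],2))
E
python3 -c "from h import *;deck()"
```

```text
deck mm [ 0.6 -0.2] z 0.1877 tool [[-0.98, -0.199, 0.002], [-0.199, 0.98, 0.0], [-0.002, -0.0, -1.0]] [ 0.28683301 -1.00916738 -0.93629171] 4.7
```

Request:
jog_arm:
  deltas: [0,0,0.006,0,0,0,-1,-0.006,0.006,0.006,0,0,0,-1,-0.01,0.01,0.006,0,0,0,-1,-0.014,0.014,0.006,0,0,0,-1,-0.018,0.018,0.006,0,0,0,-1,-0.022,0.022,0.006,0,0,0,-1,-0.025,0.025,0.006,0,0,0,-1,-0.025,0.025,0.006,0,0,0,-1]

```text
time: 5.5
tool_pos: [0.6226, 0.1523, 0.1803]
tcp_rot: [-0.315, 3.126, 0.0]
wrist_force: [-0.9, -0.2, -1.8]
width: 0.249
grip_force: 59.1
```

Request:
jog_arm:
  deltas: [0.012,-0.012,0,0,0,0,-1,0.025,-0.025,0,0,0,0,-1,0.025,-0.025,0,0,0,0,-1]

```text
time: 5.8
tool_pos: [0.6006, 0.1197, 0.1799]
tcp_rot: [0.311, -3.124, 0.002]
wrist_force: [0.2, -0.4, -0.3]
width: 0.248
grip_force: 59.1
```

Request:
jog_arm:
  deltas: [0.006,0.006,0,0,0,0,-1,0.01,0.01,0,0,0,0,-1,0.014,0.014,0,0,0,0,-1,0.018,0.018,0,0,0,0,-1,0.022,0.022,0,0,0,0,-1,0.025,0.025,0,0,0,0,-1,0.025,0.025,0,0,0,0,-1,0.025,0.025,0,0,0,0,-1]

```text
time: 6.6
tool_pos: [0.5733, 0.142, 0.1803]
tcp_rot: [-0.315, 3.126, -0.0]
wrist_force: [1.4, -0.6, -0.3]
width: 0.248
grip_force: 59.1
```

```bash
cat > look.py <<'E'
from h import *
import sys,pickle
n=sys.argv[1]; o=np.zeros((480,800,3),np.uint8)
t=read_camera('top');s=read_camera('scene');w=read_camera('wrist')
for k,c in(('t',t),('s',s),('w',w)):pickle.dump(c,open(n+k+'.pkl','wb'))
o[:320,:320]=cv2.resize(w['color'][130:310,220:420],(320,320))[:320]
o[:480,320:]=cv2.resize(t['color'][205:325,280:400],(480,480),interpolation=cv2.INTER_CUBIC)
o[320:,:320]=cv2.resize(s['color'][255:335,230:390],(320,160))
cv2.imwrite('pics/'+n+'.png',o); deck()
E
python3 look.py l1
```

```text
deck mm [-25.1  24.7] z 0.1803 tool [[-0.98, -0.199, 0.0], [-0.199, 0.98, -0.0], [-0.0, -0.0, -1.0]] [ 0.17688703  0.35308418 -0.93787011] 6.75
```

View pics/l1.png

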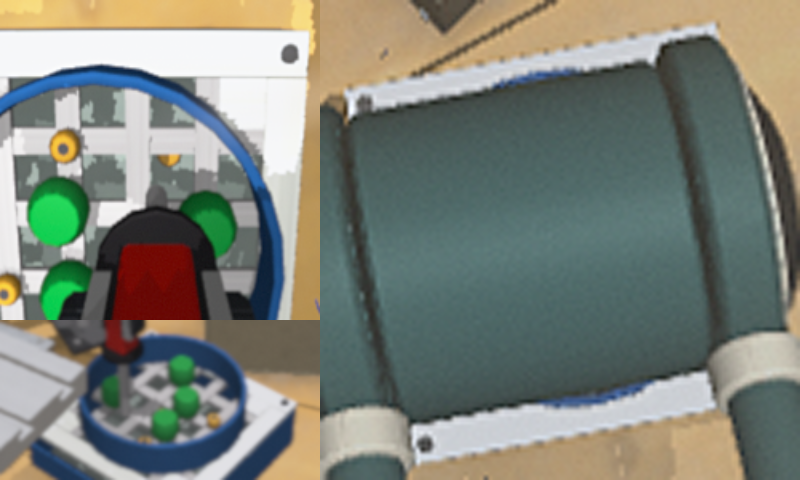

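Wrist crop: the D bead is at (65,146) and the B bead at (8,290). A third brass bead lies on its side at (170,157), just ahead of the rod. Locating it.

Run:
```python
from h import *
import pickle
c=pickle.load(open('l1w.pkl','rb'))
f=lambda u,v:(220+u*200/320,130+v*180/320)
for z in(.062,.04,.012):
    p=px2w(c,[f(170,157),f(65,146),f(8,290)],[z]*3)[:,:2];print(z,((p-C)@U.T*1000).round(1).tolist())
a=c['color'];h=cv2.cvtColor(a,cv2.COLOR_BGR2HSV);m=cv2.inRange(h,(12,130,120),(28,255,255))[120:320,220:420]
n,_,st,ce=cv2.connectedComponentsWithStats(m);print([(s[4],(q+[220,120]).round(0).tolist()) for s,q in zip(st,ce) if 3<s[4]<900])
s=pickle.load(open('l1s.pkl','rb'));h=cv2.cvtColor(s['color'],cv2.COLOR_BGR2HSV);m=cv2.inRange(h,(12,120,110),(28,255,255))[255:335,230:390]
n,_,st,ce=cv2.connectedComponentsWithStats(m);L=[(q+[230,255]) for t,q in zip(st,ce) if 6<t[4]<300 ];print([t[4] for t in st]);print(L and ((px2w(s,L,[.06]*len(L))[:,:2]-C)@U.T*1000).round(0))
```

```text
0.062 [[-40.5, 31.8], [-45.1, -15.5], [18.7, -46.3]]
0.04 [[-35.6, 32.4], [-40.6, -19.2], [29.0, -52.7]]
0.012 [[-29.3, 33.1], [-34.8, -23.9], [42.1, -61.0]]
[(np.int32(143), [252.0, 127.0]), (np.int32(47), [268.0, 122.0]), (np.int32(8), [290.0, 120.0]), (np.int32(13), [330.0, 120.0]), (np.int32(9), [401.0, 124.0]), (np.int32(175), [271.0, 142.0]), (np.int32(84), [416.0, 146.0]), (np.int32(107), [229.0, 141.0]), (np.int32(18), [400.0, 143.0]), (np.int32(5), [382.0, 144.0]), (np.int32(210), [260.0, 212.0]), (np.int32(53), [326.0, 219.0]), (np.int32(131), [225.0, 293.0])]
[np.int32(12586), np.int32(21), np.int32(1), np.int32(2), np.int32(15), np.int32(7), np.int32(1), np.int32(13), np.int32(28), np.int32(101), np.int32(25)]
[[  15.  204.]
 [  20.  177.]
 [  98.   79.]
 [   6.  136.]
 [  15.  112.]
 [  91. -109.]
 [  18.  -48.]]
```

Bead C is at opening (-32,32), clipped by the bar above it, so it has dropped. Next is bead D.

Request:
jog_arm:
  deltas: [0.012,-0.008,0,0,0,0,-1,0.024,-0.017,0,0,0,0,-1,0.035,-0.028,0,0,0,0,-1,0.035,-0.028,0,0,0,0,-1,0.031,-0.033,0,0,0,0,-1,0.027,-0.037,0,0,0,0,-1,0.023,-0.041,0,0,0,0,-1,0.019,-0.045,0,0,0,0,-1]

```text
time: 7.55
tool_pos: [0.5645, 0.0938, 0.1803]
tcp_rot: [-0.315, 3.125, 0.0]
wrist_force: [0.0, 0.0, -0.5]
width: 0.253
grip_force: 59.2
```

Request:
jog_arm:
  deltas: [-0.004,-0.004,0,0,0,0,-1,-0.006,-0.006,0,0,0,0,-1,-0.006,-0.006,0,0,0,0,-1]

```text
time: 7.85
tool_pos: [0.5711, 0.089, 0.1802]
tcp_rot: [0.314, -3.126, 0.0]
wrist_force: [-0.2, -0.5, -0.8]
width: 0.25
grip_force: 59.2
```

```bash
python3 -c "
from h import *
import pickle
c=read_camera('wrist');pickle.dump(c,open('l2w.pkl','wb'))
s=read_camera('scene')
o=np.zeros((480,800,3),np.uint8)
o[:400,:400]=cv2.resize(c['color'][130:330,220:420],(400,400));o[:400,400:]=cv2.resize(s['color'][240:360,240:380],(400,400),interpolation=cv2.INTER_CUBIC)
cv2.imwrite('pics/l2.png',o);deck()"
```

```text
deck mm [-38.3 -26.1] z 0.1801 tool [[-0.98, -0.199, -0.0], [-0.199, 0.98, 0.0], [0.0, 0.0, -1.0]] [-0.19258271  0.05094745 -1.93652095] 7.95
```

View pics/l2.png

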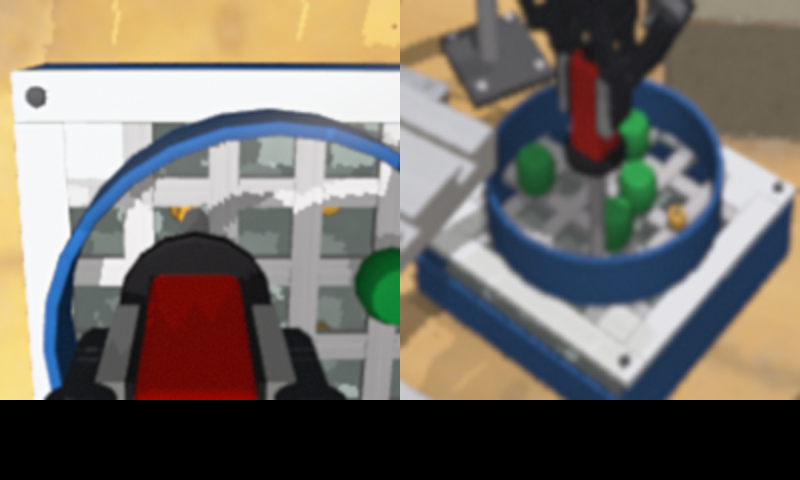

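Bead D has dropped, seen clipped under the bar at (180,212). Other dropped beads show at (330,210) and (322,326). The scene view shows only B left on the deck, at (677,217).

Request:
jog_arm:
  deltas: [-0.014,-0.012,0,0,0,0,-1,-0.028,-0.024,0,0,0,0,-1,-0.042,-0.034,0,0,0,0,-1,-0.042,-0.034,0,0,0,0,-1,-0.046,-0.03,0,0,0,0,-1,-0.05,-0.026,0,0,0,0,-1,-0.054,-0.022,0,0,0,0,-1,-0.058,-0.018,0,0,0,0,-1]

```text
time: 8.75
tool_pos: [0.631, 0.0841, 0.1803]
tcp_rot: [0.315, -3.126, -0.0]
wrist_force: [-0.5, 0.1, -1.3]
width: 0.251
grip_force: 59.1
```

Request:
jog_arm:
  deltas: [-0.004,0.004,0,0,0,0,-1,-0.005,0.005,0,0,0,0,-1,-0.005,0.005,0,0,0,0,-1]

```text
time: 9.05
tool_pos: [0.6351, 0.0895, 0.1803]
tcp_rot: [-0.315, 3.126, -0.0]
wrist_force: [0.7, -0.5, -1.2]
width: 0.248
grip_force: 59.1
```

Request:
jog_arm:
  deltas: [0,0,-0.03,0,0,0,-1,0,0,-0.07,0,0,0,-1,0,0.03,-0.11,0,0,0,-1,0.0,0.07,-0.115,0,0,0,-1,0,0.11,-0.115,0,0,0,-1,0,0.15,-0.115,0,0,0,-1,0,0.15,-0.115,0,0,0,-1]

```text
time: 9.75
tool_pos: [0.6037, 0.2404, 0.2954]
tcp_rot: [0.321, -3.125, -0.004]
wrist_force: [-0.3, -0.8, -0.6]
width: 0.255
grip_force: 59.3
```

```bash
python3 -c "
from h import *
import pickle
t=read_camera('top');s=read_camera('scene');c=read_camera('wrist')
o=np.zeros((600,800,3),np.uint8)
o[:480,:480]=cv2.resize(t['color'][205:325,280:400],(480,480),interpolation=cv2.INTER_CUBIC);o[:274,480:]=cv2.resize(s['color'][240:360,240:380],(320,274),interpolation=cv2.INTER_CUBIC)
o[300:540,480:]=cv2.resize(c['color'],(320,240))
cv2.imwrite('pics/l3.png',o);deck();print(readout.read_state()['tool_pos'])"
```

```text
deck mm [ 24.4 110.5] z 0.2951 tool [[-0.98, -0.2, -0.0], [-0.2, 0.98, -0.001], [0.0, -0.001, -1.0]] [ 1.10938986  0.32714901 -0.86251663] 9.9
[0.6049891  0.23568629 0.29505051]
```

View pics/l3.png

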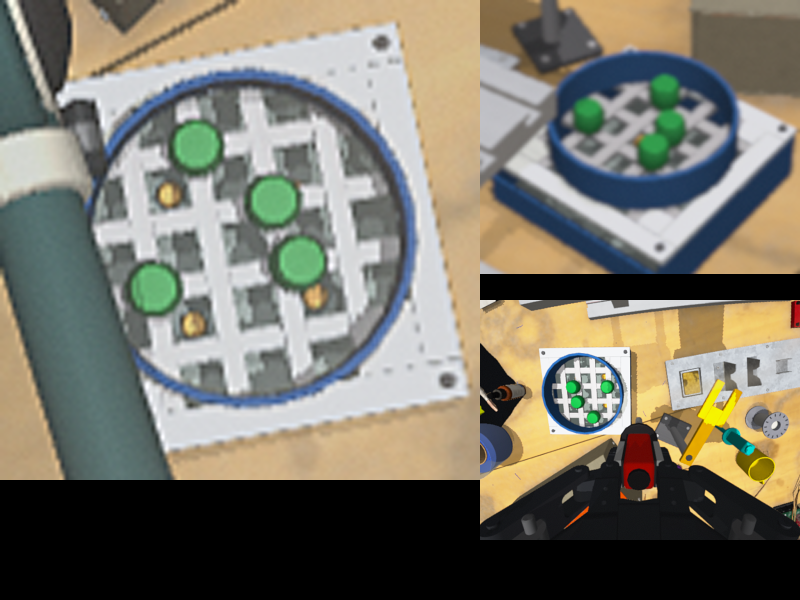

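Top view: brass is visible in openings at (170,194), (194,324), (316,295) and, partly hidden by a green bead, (303,188). All four green beads are still on the deck. I'll check that the four brass beads are below deck height.

Run:
```python
from h import *
t=read_camera('top')
L=[(280+u/4,205+v/4) for u,v in[(170,194),(194,324),(316,295),(303,188)]]
for z in(.061,.012):print(z,((px2w(t,L,[z]*4)[:,:2]-C)@U.T*1000).round(1).tolist())
s=readout.read_state();M=R.from_rotvec(s['tcp_rot']).as_matrix()
print(s['tool_pos'],M.T@(np.array([.5538,.3605,.295])-s['tool_pos']))
a=cv2.resize(t['color'][225:300,300:375],(500,500),interpolation=cv2.INTER_CUBIC);w=read_camera('wrist')['color'][90:280,120:310]
cv2.imwrite('pics/z.png',np.hstack([a[:, :400],cv2.resize(w,(400,500))]))
```

```text
0.061 [[28.3, 30.5], [-35.4, 30.5], [-32.4, -29.7], [19.5, -33.2]]
0.012 [[32.8, 30.4], [-34.2, 30.4], [-31.0, -32.8], [23.5, -36.6]]
[0.60521494 0.23517472 0.29511097] [2.54793412e-02 1.33044114e-01 1.81154019e-05]
```

View pics/z.png

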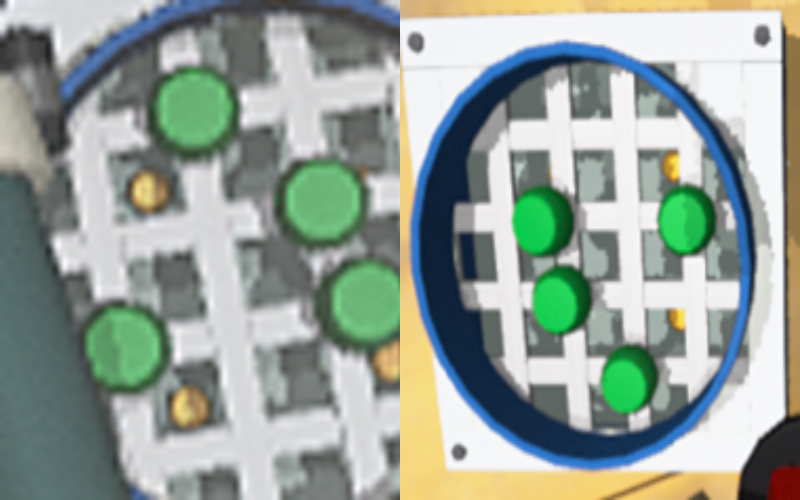

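All four brass beads are under the deck: three show in openings, and the fourth is under a bar beside the green bead, with nothing left on the bars. All four green beads are in the pan. Returning the rod.

Request:
jog_arm:
  deltas: [0.004,0.025,0,0,0,4,-1,0.009,0.05,0,0,0,8,-1,0.014,0.075,0,0,0,12,-1,0.019,0.1,0,0,0,16,-1,0.023,0.12,0,0,0,20,-1,0.0255,0.133,0,0,0,23.4,-1,0.0255,0.133,0,0,0,23.4,-1,0.0255,0.133,0,0,0,23.4,-1]

```text
time: 10.8
tool_pos: [0.5542, 0.3601, 0.2952]
tcp_rot: [0.325, 3.125, -0.001]
wrist_force: [0.3, 0.2, -1.4]
width: 0.25
grip_force: 59.4
```

Request:
jog_arm:
  deltas: [0,0,0,0,0,0,-1,0,0,0,0,0,0,-1,0,0,0,0,0,0,-1]

```text
time: 11.1
tool_pos: [0.5541, 0.3605, 0.2953]
tcp_rot: [0.327, 3.124, -0.0]
wrist_force: [-0.8, 0.2, -1.0]
width: 0.252
grip_force: 59.4
```

Run:
```python
from h import *
s=readout.read_state();M=R.from_rotvec(s['tcp_rot']).as_matrix()
print(s['tool_pos'],M.round(3).tolist(),M.T@(np.array([.5538,.3605,.198])-s['tool_pos']))
```

```text
[0.55408774 0.36050451 0.2953026 ] [[-0.978, 0.207, 0.0], [0.207, 0.978, -0.0], [-0.0, -0.0, -1.0]] [ 2.89956446e-04 -5.23177102e-05  9.73025808e-02]
```

Request:
jog_arm:
  deltas: [0,0,0.02,0,0,0,-1,0,0,0.04,0,0,0,-1,0,0,0.06,0,0,0,-1,0,0,0.08,0,0,0,-1,0,0,0.09,0,0,0,-1,0,0,0.095,0,0,0,-1,0,0,0.096,0,0,0,-1,0,0,0.096,0,0,0,-1]

```text
time: 11.9
tool_pos: [0.5542, 0.3616, 0.2002]
tcp_rot: [0.326, 3.123, 0.001]
wrist_force: [0.9, -1.1, -1.1]
width: 0.25
grip_force: 59.4
```

Request:
jog_arm:
  deltas: [0,0,0,0,0,0,-1,0,0,0,0,0,0,-1]

```text
time: 12.1
tool_pos: [0.5542, 0.3617, 0.2005]
tcp_rot: [0.326, 3.123, 0.002]
wrist_force: [-0.1, 0.2, -1.6]
width: 0.251
grip_force: 59.4
```

Request:
jog_arm:
  deltas: [0,-0.001,0.001,0,0,0,-1,0,-0.001,0.002,0,0,0,-1,0,-0.001,0.0025,0,0,0,-1,0,-0.001,0.0025,0,0,0,-1]

```text
time: 12.5
tool_pos: [0.5537, 0.3604, 0.198]
tcp_rot: [0.326, 3.124, 0.001]
wrist_force: [-2.0, -1.2, 4.5]
width: 0.255
grip_force: 60.2
```

Upward force appears, so the collar is on the prongs. I open gently, then rise.

Request:
jog_arm:
  deltas: [0,0,0,0,0,0,-0.3,0,0,0,0,0,0,0,0,0,0,0,0,0,0.5,0,0,0,0,0,0,1,0,0,0,0,0,0,1,0,0,0,0,0,0,1,0,0,0,0,0,0,1,0,0,0,0,0,0,1]

```text
time: 13.3
tool_pos: [0.5535, 0.3603, 0.1968]
tcp_rot: [0.326, 3.125, -0.0]
wrist_force: [0.5, 0.7, 0.3]
width: 0.996
grip_force: 0.0
```

Request:
jog_arm:
  deltas: [0,0,-0.02,0,0,0,1,0,0,-0.05,0,0,0,1,0,0,-0.083,0,0,0,1,0,0,-0.083,0,0,0,1,0,0,-0.083,0,0,0,1,0,0,-0.083,0,0,0,1,0,0,-0.083,0,0,0,1,0,0,-0.083,0,0,0,1]

```text
time: 14.1
tool_pos: [0.5528, 0.3599, 0.278]
tcp_rot: [-0.326, -3.122, 0.003]
wrist_force: [-0.3, -0.2, 0.0]
width: 0.998
grip_force: 0.0
```

```bash
python3 -c "
from h import *
c=read_camera('wrist')['color'];s=read_camera('scene')['color'];t=read_camera('top')['color']
o=np.zeros((600,800,3),np.uint8);o[:360,:480]=cv2.resize(c,(480,360));o[:360,480:]=cv2.resize(s[170:290,180:290],(320,360));o[360:,:240]=cv2.resize(t[205:325,280:400],(240,240));o[360:,240:640]=cv2.resize(s[240:360,240:440],(400,240))
cv2.imwrite('pics/e.png',o)"
```

```text
(no output)
```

View pics/e.png

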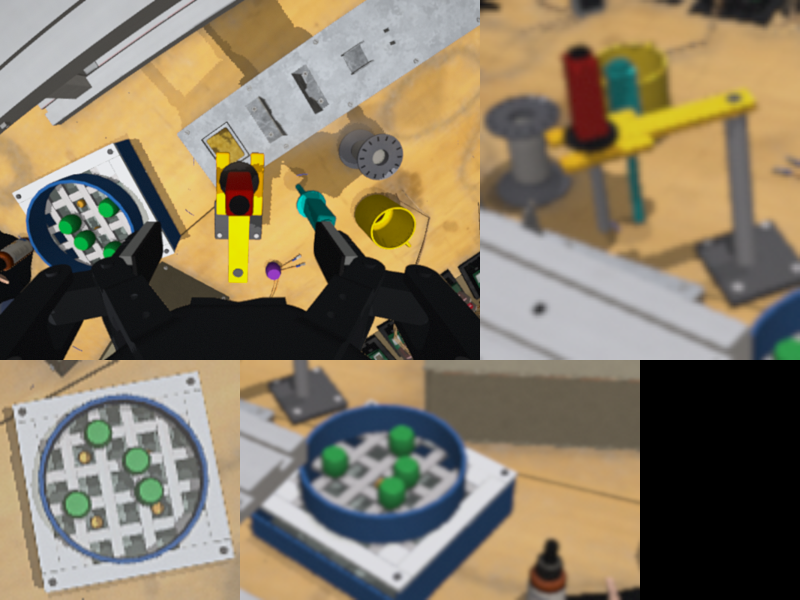

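The rod hangs upright in the fork with its collar on both prongs, and the gripper is clear. One brass spot shows between the green beads in the scene crop at (382,481), so I'll check its height first.

Run:
```python
from h import *
s=read_camera('scene')
for z in(.061,.012):print(z,((px2w(s,[(311,300.5)],[z])[:,:2]-C)@U.T*1000).round(1))
for n,p in dict(A=(32,31),C=(-33,31),D=(-31,-32),B=(20,-36)).items(): print(n,w2px(s,[(*(C+np.array(p)/1000@U),.012)]).round(0))
```

```text
0.061 [[-2.  -3.2]]
0.012 [[38.  30.1]]
A [[309. 302.]]
C [[288. 320.]]
D [[313. 334.]]
B [[331. 320.]]
```

That spot matches bead A lying in the box: the top view shows it through opening (32,32) and nothing at deck centre. Handing in.

```bash
python3 -c "
from h import *
print(finish_job())"
```

```text
the job is handed in; nothing more can be done
None
```

I handed the job in at about 14 s: all four brass beads look to be in the catch box (three seen clearly, the fourth mostly hidden under a bar), the four green beads are in the pan, and the rod hangs free in the fork; no verdict came back.

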